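# Unbolt and open the twin-leaf tool locker, then put the spirit level away

### The arm

A 6-joint arm with a two-finger parallel gripper is mounted at the origin on the work surface. World frame = base frame: x ahead of the robot, y to its left, z up, the work surface at z = 0. Lengths are in m, angles in rad, forces in N, time in s.
With the tool pointing down it reaches from about 0.35 to 0.85 m from the base axis. Payload 8.1 kg.
Tool frame: the origin (TCP) lies between the finger pads; the fingertips stand 11 mm ahead of it and the grasp point (between the pads) lies 8 mm behind it (robot.tips_ahead is the distance from the TCP to the fingertips, in m); z points along the fingers, y is the line along which they close (so a half turn about z gives the same grasp; the last joint's range is limited). The gripper opens to 93 mm and grips with 3 to 60 N. Pads are 15 mm wide; open, the fingers measure 128 mm over their backs; the gripper's body (75 mm by 188 mm) begins 65 mm behind the grasp point.
Start: joints at [1.161, 0.13, 1.488, -0, 1.523, -0.085], TCP at [0.191, 0.569, 0.23] pointing down, gripper open.
Joint ranges: [-2.96, 2.96], [-0.89, 2.26], [0.02, 2.5], [-1.34, 4.48], [0, 2.73], [-2.66, 2.66]. Speed limits (rad/s): [2.39, 2.39, 2.79, 3.14, 3.14, 3.14].

### API

Orientations are given as a rotation vector (axis times angle).
In Python, from plant import robot gives the robot as it stands. The module is installed in compiled form; this text tells all that it offers.
- The arm moves only by the tool move_arm, never from a script. Its argument "deltas" is one flat list of numbers, 7 for each row, row after row: the shift along the tool's x, y, z in m, then the turn, a rotation vector about the tool's x, y, z in rad, then the opening, from 0 (shut) to 1 (fully open). A call has 1 to 12 rows; each row is the pose to reach, as a shift and turn from the pose commanded when the call began, along the tool's axes at that moment; what a row does not reach only later rows make up. A row lasts 1/8 s, in which the tool goes at most 62.5 mm and 10.7 degrees, less where a joint would pass 70% of its speed; a pose out of reach is approached as far as the arm can. A call with a gripper value outside its range is refused whole. The fingers move at their own pace and stop on an object; "squeeze" is the grip in N (left out, the last holds). Time passes only in rows, so rows that repeat a pose let the fingers close. It gives the time, the measured TCP pose, the force, the opening and the grip force at its end, in the units of the state.
- robot.read_state(): the state, without advancing time (a new reading comes with each control period).
- robot.read_camera(name): name is "scene" or "top"; returns (picture, depth): 384x512x3 uint8, red, green, blue; 384x512 float32, m along the optical axis (not along the pixel's ray), 0 where there is no reading.
- robot.camera_model(name): a dict with "K" (3x3 intrinsics, pixels), "k1" (the pictures are not rectified: a ray, as slopes to the right and down, at radius r is drawn at 1 + k1 r^2 times it, then the intrinsics apply), "R" (3x3) and "t" (3): a world point X has camera coordinates R X + t. Camera axes: x right, y down, z forward; pixel columns grow to the right and rows downward; lengths in m; the calibration is good to about 2 mm. A picture is of the moment at which its call begins. camera_model takes no time and is no camera call.
- robot.close_job(): hands the job in; it is judged then, once.
Trained networks look in the newest picture that a camera, given by its name, has taken for a name from the list of things; names that differ only in an ending like _2 or _b are one class to them, and where a whole thing is asked for, a point or a joint stands for the part that bears it (a point fixed in the world has none). Each returns a list of dicts, best first, with "confidence" (0 to 1); they miss things now and then, are a little off and sometimes report something else, mostly with a low value. They report only what shows in the picture. A call takes as long as a camera call.
- robot.recognise(camera, label): "uv" ([column, row] in pixels, amid what is visible of it).
The state is a dict: "t": time; "q": joint angles; "dq": joint speeds; "joint_torque": joint torques, N m; "tool_pos": TCP position; "orientation": TCP orientation; "force": force on the tool from outside, world axes, zero at the start; "wrist_torque": the same for the moment, N m; "opening": finger opening in m; "gripper_force": force on a finger pad.
Only numpy, scipy, OpenCV 4.12 (cv2) and the standard library are available. Lean on these libraries where they do the work, as an engineer would, in place of code of your own. Each camera call takes 0.05 s, during which the arm holds its last target. There are 200 camera calls.

### The job

Put the yellow spirit level away in the orange twin-leaf locker. Swing the leaf with the raised cover strip right up until it stands upright, draw back the brass-thumbed flush bolt found under that strip all the way, then swing the other leaf upright as well, without ever forcing it against its bolt. Lay the level on its base on the floor of the near, empty compartment, lengthwise across the locker (set it down in the grip, do not drop it), leave both leaves open, and do not shift the other things.

Things in the scene. Friction and masses are not known exactly. Their poses are not given: they have to be found in the camera images.
- locker: Orange locker lying on its back on the bench, fixed, 280 (x) x 320 (y) x 75 high, two leaves facing up. Origin: centre of its underside; z up, x away from the robot (turned up to 0.2 rad), y towards the active leaf's hinge. Side and near walls and floor 6 thick, far wall 26. A steel keeper bridge (14 x 34) stands on the far rim at x = 125, y = -14, top at z = 97.
- active_leaf (a joint): Active leaf, hinged on the locker's left (+y): 0 shut, grows swinging up and outwards, 1.57 upright, stop 1.85; starts up to 0.1 ajar. Panel 156 from hinge to meeting edge, 252 long, 8 thick. Its raised cover strip overlaps the other leaf by 28 (free edge 188 from the hinge axis, top 29 above the panel) and hides the bolt's thumb piece. 0.4 kg; a stiff hinge (0.45 N m) holds it where left.
- active_grip (a point): Centre of the active leaf's dark pull bar: round, 10 diameter, runs along the locker's x, 80 clear between its posts. Axis 164 from the hinge axis measured along the leaf, 69 off the leaf's mid-plane, 36 above the cover strip. It moves with the leaf.
- active_hinge (a point): Point on the active leaf's hinge axis (which runs along the locker's x), abreast of active_grip; 79 above the bench.
- passive_leaf (a joint): Passive leaf, hinged on the locker's right (-y): 0 shut, grows swinging up and outwards, 1.57 upright, stop 1.85. Panel 156 from hinge to meeting edge, 252 long, 8 thick, top face 83 above the bench when shut; 0.4 kg, the same stiff hinge. Held shut by the flush bolt, and by the active leaf's cover strip.
- passive_grip (a point): Centre of the passive leaf's dark pull bar: round, 10 diameter, along the locker's x, 80 clear between its posts. Axis 123 from the hinge axis measured along the leaf, 46 off the leaf's mid-plane, 42 above the panel's top face; the panel's edge lies 35 farther out than the bar. It moves with the leaf.
- passive_hinge (a point): Point on the passive leaf's hinge axis (along the locker's x), abreast of passive_grip; 79 above the bench.
- flush_bolt (a joint): Flush bolt sliding on the passive leaf along the locker's x: 0 fully shot into the keeper on the far rim, grows as it is drawn to -x (towards the robot), stop at 0.032 m. It clears the keeper at about 0.018; fully drawn is 0.025 or more. About 2 N of friction holds it where it is left.
- bolt_thumb (a point): Top centre of the bolt's brass thumb piece: 12 (x) x 18 (y) x 23 high, standing upright on the passive leaf's top face. It lies under the active leaf's cover strip until that leaf is opened. From its far side a rod 10 wide, its top 8 above that face, runs on to the keeper. It moves with the bolt.
- level: Yellow and aluminium spirit level, 230 (its x) x 24 (its y) x 45 high (z), about 0.3 kg, standing on its base on the bench right of the locker. Origin: centre of its base.
- lane (a point): Centre of the floor (6 above the bench) of the locker's near, empty compartment; axes as the locker's. The compartment is 129 wide in x and 308 long in y, between the near wall (75 high) and a plywood partition 6 thick, its top 31 above the bench, running along y at locker x = -2. The rear compartment is in use.
- screwdriver: Bystander: a red-handled screwdriver. Leave it alone.
- hammer: Bystander: a hammer. Leave it alone.
- wrench: Bystander: a steel wrench. Leave it alone.
- screw_jar: Bystander: a glass screw jar with a black lid. Leave it alone.
- mug: Bystander: a blue mug. Leave it alone.
- offcut: Bystander: a plywood offcut, 140 x 70 x 35. Leave it alone.
- tape_measure: Bystander: a yellow tape measure. Leave it alone.
- bit_case: Bystander: a green drill-bit case, 80 x 110 x 30, lying in the locker's rear compartment. Leave it alone.

How it is judged:
By the outcome, as a careful person would: the job done as asked, in the order asked, and still so for the second after the job is handed in, with the robot touching nothing.
It also fails if it takes over 72 s, if anything falls off the work surface, if the arm or the gripper's body presses on something with over 40 N, if the wrist force passes 120 N, or if a joint passes its speed limit or range.

## Working session

There is one attempt and no reset: what is moved stays moved. The work goes in short steps, Python scripts to look and compute and a tool call to move; the robot and the scene stay as the last step left them, time stands still between calls to the robot, and variables do not carry over. Pictures are saved under pics/ and viewed, at most 10 in all, crops included, and the job is handed in when it is done.

Besides the shell and the picture viewer there is one more tool, called after "Call:" as name(argument=value, ...) on one line, values as JSON. move_arm: Moves the arm, as the interface text tells. Its arguments: {"type":"object","properties":{"deltas":{"type":"array","items":{"type":"number"}},"squeeze":{"type":"number"}},"required":["deltas"]}

```bash
mkdir -p pics; cat > h.py <<'E'
import numpy as np, cv2
from plant import robot
from scipy.spatial.transform import Rotation as Ro
def cam(n):
    p,d=robot.read_camera(n); return p,d,robot.camera_model(n)
def world(uv,z,m):
    "uv Nx2, depth z N -> world"
    uv=np.atleast_2d(uv).astype(float); K=np.array(m["K"]);R=np.array(m["R"]);t=np.array(m["t"])
    x=np.c_[(uv[:,0]-K[0,2])/K[0,0],(uv[:,1]-K[1,2])/K[1,1]]
    s=x.copy()
    for _ in range(8): s=x/(1+m["k1"]*(s**2).sum(1,keepdims=True))
    z=np.atleast_1d(z)
    return (np.c_[s*z[:,None],z]-t)@R
def cloud(d,m):
    v,u=np.mgrid[:d.shape[0],:d.shape[1]]
    W=world(np.c_[u.ravel(),v.ravel()],d.ravel(),m).reshape(*d.shape,3); W[d==0]=np.nan; return W
def save(n,p): cv2.imwrite("pics/"+n+".png",p[:,:,::-1])
E
python3 - <<'E'
from h import *
np.set_printoptions(precision=4,suppress=True)
for c in("top","scene"):
    p,d,m=cam(c); save(c+"0",p); W=cloud(d,m); np.savez(c+"0",p=p,W=W)
    print(c,m["R"],m["t"],m["K"][0])
    for l in["locker","active_grip","passive_grip","active_leaf","passive_leaf","level","bolt_thumb","hammer","mug","screw_jar","offcut","tape_measure","screwdriver","wrench"]:
        r=robot.recognise(c,l)
        for k in r[:2]:
            u,v=np.round(k["uv"]).astype(int); print(l,round(k["confidence"],2),u,v,W[v,u])
s=robot.read_state(); print(s["t"],s["tool_pos"],s["orientation"])
E
```

```text
top [[-0.0082 -1.      0.0058]
 [-0.9879  0.0072 -0.1548]
 [ 0.1547 -0.007  -0.9879]] [-0.0224  0.517   1.4275] [432.6794   0.     255.1338]
locker 0.55 236 173 [0.5546 0.0359 0.1092]
active_grip 0.84 218 177 [0.5456 0.096  0.0882]
active_grip 0.57 240 170 [0.5633 0.0227 0.1148]
passive_grip 0.91 267 168 [ 0.5754 -0.0659  0.0847]
active_leaf 0.85 218 173 [0.5617 0.0972 0.0741]
passive_leaf 0.8 265 168 [ 0.5756 -0.0593  0.084 ]
level 0.63 356 193 [ 0.4955 -0.3688  0.0426]
bolt_thumb 0.61 358 193 [ 0.495  -0.3748  0.046 ]
bolt_thumb 0.58 238 168 [0.5632 0.0281 0.148 ]
hammer 0.56 109 160 [0.6202 0.4814 0.0252]
mug 0.59 150 259 [0.2793 0.3329 0.0051]
screw_jar 0.68 371 237 [ 0.3448 -0.4028  0.08  ]
offcut 0.88 309 117 [ 0.7677 -0.2176  0.0327]
tape_measure 0.79 320 248 [ 0.3113 -0.2371  0.0638]
screwdriver 0.75 119 230 [0.3773 0.4378 0.021 ]
wrench 0.57 397 199 [ 0.4781 -0.52    0.0091]
scene [[-0.6459  0.7631  0.0217]
 [ 0.4582  0.4102 -0.7885]
 [-0.6106 -0.4993 -0.6147]] [ 0.3374 -0.1347  1.5651] [352.0947   0.     257.8854]
locker 0.89 256 226 [0.6122 0.0658 0.0879]
active_grip 0.87 272 223 [0.5672 0.0942 0.087 ]
active_grip 0.51 232 229 [0.6762 0.0232 0.0938]
passive_grip 0.78 229 206 [ 0.5956 -0.0676  0.0847]
active_leaf 0.64 274 221 [0.5523 0.0908 0.0833]
active_leaf 0.22 369 220 [0.3264 0.315  0.0692]
passive_leaf 0.63 230 209 [ 0.6046 -0.0544  0.0847]
level 0.69 186 170 [ 0.5176 -0.3832  0.0476]
hammer 0.89 361 325 [0.6621 0.4689 0.0227]
mug 0.93 371 219 [0.324  0.3197 0.0749]
screw_jar 0.74 214 153 [ 0.3509 -0.3947  0.0467]
screw_jar 0.32 251 228 [0.6285 0.0592 0.0867]
offcut 0.75 162 222 [ 0.7663 -0.217   0.038 ]
offcut 0.71 257 226 [0.6084 0.0667 0.0858]
tape_measure 0.56 244 163 [ 0.3391 -0.2311  0.0612]
screwdriver 0.78 396 262 [0.3989 0.4512 0.0267]
screwdriver 0.4 253 225 [0.6124 0.0535 0.0847]
wrench 0.31 185 173 [ 0.5201 -0.3888  0.0316]
1.5 [0.1915 0.5686 0.2296] [0.5079 3.1002 0.0001]
```

```bash
python3 - <<'E'
import cv2,numpy as np
a=cv2.imread("pics/top0.png")[60:300,80:440]
cv2.imwrite("pics/topz.png",cv2.resize(a,None,fx=2.2,fy=2.2,interpolation=cv2.INTER_CUBIC))
E
```

```text
(no output)
```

View pics/topz.png

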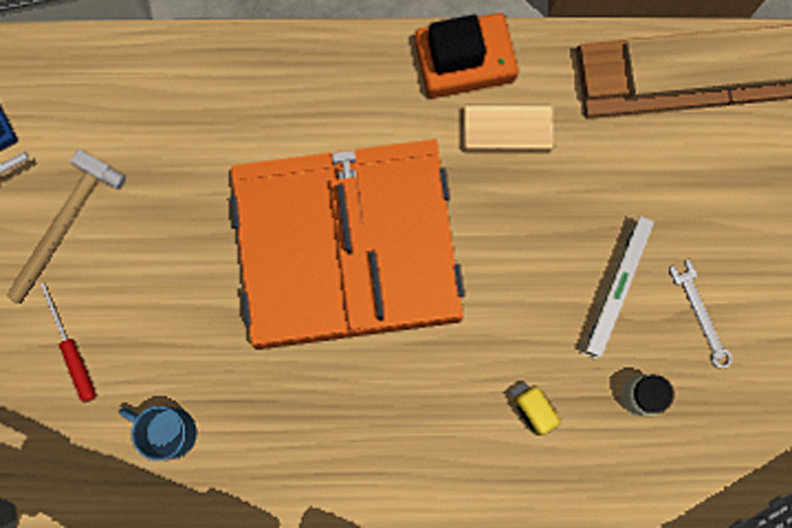

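View pics/scene0.png

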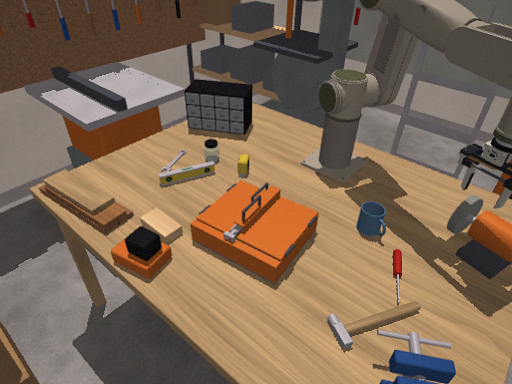

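Top view: locker centre about crop (345,245), yawed a little to the left; active bar at (345,218), passive bar at (376,285), keeper at (344,165), level lying at (620,290) with the jar, tape and wrench nearby. The scene view agrees.

```bash
python3 - <<'E'
from h import *
np.set_printoptions(precision=4,suppress=True)
for c in("top","scene"):
    f=np.load(c+"0.npz");p=f["p"].astype(int);W=f["W"]
    x,y,z=W[...,0],W[...,1],W[...,2]
    box=(x>.35)&(x<.78)&(y>-.2)&(y<.26)
    org=box&(p[...,0]>150)&(p[...,2]<90)&(z>.06)&(z<.13)
    lab=cv2.connectedComponentsWithStats(org.astype(np.uint8)); k=1+np.argmax(lab[2][1:,4]); org=lab[1]==k
    P=W[org]; r=cv2.minAreaRect(P[:,:2].astype(np.float32)); print(c,r, P[:,2].min())
    # passive panel plane z
    Q=P[(P[:,1]<-.03)]; print("passive z",np.median(Q[:,2]))
    A=P[(P[:,1]>.07)]; g=np.linalg.lstsq(np.c_[A[:,:2],np.ones(len(A))],A[:,2],rcond=None)[0]; print("active plane",g)
    dk=box&(p.sum(2)<200)&(z>.105)
    n,l,st,ce=cv2.connectedComponentsWithStats(dk.astype(np.uint8))
    for i in range(1,n):
        if st[i,4]>8:
            B=W[l==i]; e=np.linalg.svd(B[:,:2]-B[:,:2].mean(0))[2][0] if 1 else 0
            t=(B[:,:2]-np.median(B[:,:2],0))@e
            hi=B[:,2]>np.percentile(B[:,2],60)
            print("bar",st[i],np.median(B,0),np.percentile(B[:,2],[10,50,90]),np.arctan2(e[1],e[0]),np.ptp(t),"hi",np.median(B[hi],0))
    lv=(x>.35)&(x<.68)&(y>-.47)&(y<-.28)&(z>.035)&(z<.06)&~((p[...,0]<90)&(p[...,1]<90))
    n,l,st,ce=cv2.connectedComponentsWithStats(lv.astype(np.uint8)); k=1+np.argmax(st[1:,4]); B=W[l==k]
    print("level",cv2.minAreaRect(B[:,:2].astype(np.float32)),np.median(B,0),st[k])
    kp=box&(z>.088)&(x>.6)&(p.max(2)-p.min(2)<40)&(p.sum(2)>250); print("keeper",kp.sum(),np.median(W[kp],0))
E
```

```text
top ((0.5761898159980774, 0.033985257148742676), (0.2828975021839142, 0.32053107023239136), 7.1816301345825195) 0.06469820838746092
passive z 0.08193522691954064
active plane [-0.0129 -0.0089  0.0903]
bar [231 144   9  32 133] [0.5952 0.0375 0.1324] [0.1099 0.1324 0.1549] -2.986840365013482 0.1073848700779127 hi [0.5949 0.0342 0.1537]
bar [248 174   6  31  63] [ 0.5016 -0.0124  0.1289] [0.1253 0.1289 0.1314] -3.019910992721983 0.09660016104969563 hi [ 0.5016 -0.0125  0.1309]
level ((0.5075081586837769, -0.3881828486919403), (0.02542194351553917, 0.23144477605819702), 66.05467987060547) [ 0.5057 -0.3876  0.044 ] [346 158  31  64 474]
keeper 58 [0.6967 0.0332 0.095 ]
scene ((0.5522319674491882, 0.11281808465719223), (0.2545483410358429, 0.15079234540462494), 6.94701623916626) 0.07794401668602509
passive z nan
active plane [ 0.0003 -0.0088  0.0863]
bar [257 184  11  10  23] [ 0.4649 -0.0153  0.1256] [0.1111 0.1256 0.1302] 0.1607256575139692 0.06827634141619048 hi [ 0.4957 -0.0121  0.1296]
bar [242 194  19  30 127] [0.6012 0.0364 0.1275] [0.1145 0.1275 0.1527] 0.2445783084906856 0.13010531916945497 hi [0.6038 0.0353 0.1511]
level ((0.5081369876861572, -0.393217533826828), (0.03310934454202652, 0.23016205430030823), 67.90054321289062) [ 0.5085 -0.3908  0.045 ] [158 161  57  18 283]
keeper 119 [0.6857 0.0325 0.0938]
  return _methods._mean(a, axis=axis, dtype=dtype,
  ret = ret.dtype.type(ret / rcount)
```

```bash
cat >> h.py <<'E'
C=np.array([.576,.034]); YAW=.125
def loc2w(l): 
    c,s=np.cos(YAW),np.sin(YAW); return np.array([C[0]+c*l[0]-s*l[1],C[1]+s*l[0]+c*l[1],l[2]])
def w2loc(w):
    c,s=np.cos(YAW),np.sin(YAW); d=np.asarray(w)[:2]-C; return np.array([c*d[0]+s*d[1],-s*d[0]+c*d[1],w[2]])
def delta(w,yang):
    "tool-axis shift+turn to reach TCP w, pointing down with tool y at world angle yang (mod pi)"
    s=robot.read_state(); R0=Ro.from_rotvec(s["orientation"]); best=None
    for a in(yang,yang+np.pi):
        R1=Ro.from_matrix(np.array([[np.sin(a),np.cos(a),0],[-np.cos(a),np.sin(a),0],[0,0,-1]]))
        r=(R0.inv()*R1).as_rotvec()
        if best is None or np.linalg.norm(r)<np.linalg.norm(best): best=r
    print("t",round(s["t"],2),"q",np.round(s["q"],2),"loc",np.round(w2loc(s["tool_pos"]),4),"shift",np.round(R0.inv().apply(np.asarray(w)-s["tool_pos"]),4),"turn",np.round(best,4))
E
python3 -c "
from h import *
delta(loc2w([.022,-.003,.23]),YAW+np.pi/2)"
```

```text
Traceback (most recent call last):
  File "h.py", line 27, in delta
    R1=Ro.from_matrix(np.array([[np.sin(a),np.cos(a),0],[-np.cos(a),np.sin(a),0],[0,0,-1]]))
  File "scipy/spatial/transform/_rotation.pyx", line 1143, in scipy.spatial.transform._rotation.Rotation.from_matrix
ValueError: Non-positive determinant (left-handed or null coordinate frame) in rotation matrix 0: [[ 0.99219767 -0.12467473  0.        ]
 [ 0.12467473  0.99219767  0.        ]
 [ 0.          0.         -1.        ]].
```

```bash
sed -i 's/\[\[np.sin(a),np.cos(a),0\],\[-np.cos(a),np.sin(a),0\]/[[-np.sin(a),np.cos(a),0],[np.cos(a),np.sin(a),0]/' h.py
python3 -c "
from h import *
delta(loc2w([.022,-.003,.23]),YAW+np.pi/2)"
```

```text
t 1.5 q [ 1.16  0.13  1.49 -0.    1.52 -0.09] loc [-0.3149  0.5784  0.2296] shift [-5.562e-01 -3.771e-01 -4.000e-04] turn [ 0.      0.     -0.4498]
```

Call:
move_arm(deltas=[-0.556,-0.377,0,0,0,-0.45,0.7,-0.556,-0.377,0,0,0,-0.45,0.7,-0.556,-0.377,0,0,0,-0.45,0.7,-0.556,-0.377,0,0,0,-0.45,0.7,-0.556,-0.377,0,0,0,-0.45,0.7,-0.556,-0.377,0,0,0,-0.45,0.7,-0.556,-0.377,0,0,0,-0.45,0.7,-0.556,-0.377,0,0,0,-0.45,0.7,-0.556,-0.377,0,0,0,-0.45,0.7,-0.556,-0.377,0,0,0,-0.45,0.7,-0.556,-0.377,0,0,0,-0.45,0.7,-0.556,-0.377,0,0,0,-0.45,0.7])

```text
t: 3.0
tool_pos: [0.5994, 0.0305, 0.229]
orientation: [0.19, -3.135, 0.001]
force: [-0.2, -0.3, 0.1]
opening: 0.0651
gripper_force: 0.0
```

```bash
python3 -c "
from h import *
delta(loc2w([.022,-.003,.14]),YAW+np.pi/2)"
```

```text
t 3.0 q [-0.03  0.13  1.49 -0.    1.52 -1.73] loc [ 0.0227 -0.0064  0.229 ] shift [0.0007 0.0035 0.089 ] turn [-0.0007 -0.0006 -0.0042]
```

Call:
move_arm(deltas=[0,0.003,0.045,0,0,0,0.7,0,0.003,0.089,0,0,0,0.7,0,0.003,0.089,0,0,0,0.7,0,0.003,0.089,0,0,0,0,0,0.003,0.089,0,0,0,0,0,0.003,0.089,0,0,0,0,0,0.003,0.089,0,0,0,0,0,0.003,0.089,0,0,0,0], squeeze=20)

```text
t: 4.0
tool_pos: [0.5978, 0.0369, 0.1409]
orientation: [-0.196, 3.135, -0.0]
force: [0.3, 0.1, 0.1]
opening: 0.0198
gripper_force: 0.0
```

```bash
python3 -c "
from h import *
s=robot.read_state();p=w2loc(s['tool_pos']);print(s['t'],p,s['force'],s['opening'],s['gripper_force'])
# bar arc, relative to shut state: about hinge y=.160,z=.079
for d in(0,.05,.15,.3,.45,.6,.75,.9,1.05,1.2,1.35,1.45,1.57,1.6,1.65):
  r=lambda a:np.array([.16-.164*np.cos(a)+.069*np.sin(a),.079+.164*np.sin(a)+.069*np.cos(a)])
  e=r(d)-r(0);print(d,'dy %.4f dz %.4f'%(e[0],-e[1]))
"
```

```text
4.0 [0.02200048 0.00014755 0.1409268 ] [0.25858489 0.13418497 0.05651457] 0.01978910742086864 0.0
0 dy 0.0000 dz -0.0000
0.05 dy 0.0037 dz -0.0081
0.15 dy 0.0122 dz -0.0237
0.3 dy 0.0277 dz -0.0454
0.45 dy 0.0463 dz -0.0645
0.6 dy 0.0676 dz -0.0805
0.75 dy 0.0910 dz -0.0933
0.9 dy 0.1161 dz -0.1024
1.05 dy 0.1423 dz -0.1076
1.2 dy 0.1689 dz -0.1089
1.35 dy 0.1954 dz -0.1061
1.45 dy 0.2127 dz -0.1021
1.57 dy 0.2329 dz -0.0951
1.6 dy 0.2378 dz -0.0929
1.65 dy 0.2458 dz -0.0890
```

Call:
move_arm(deltas=[0,-0.003,0,0,0,0,0,0,-0.003,0,0,0,0,0,0,-0.003,0,0,0,0,0])

```text
t: 4.38
tool_pos: [0.5982, 0.0331, 0.1406]
orientation: [-0.196, 3.135, -0.002]
force: [1.4, -6.0, 0.2]
opening: 0.009
gripper_force: 20.0
```

Call:
move_arm(deltas=[0,0.004,-0.008,0,0,0,0,0,0.012,-0.024,0,0,0,0,0,0.028,-0.045,0,0,0,0,0,0.046,-0.0645,0,0,0,0,0,0.068,-0.0805,0,0,0,0,0,0.091,-0.093,0,0,0,0,0,0.116,-0.102,0,0,0,0,0,0.142,-0.1075,0,0,0,0,0,0.169,-0.109,0,0,0,0,0,0.195,-0.106,0,0,0,0,0,0.2165,-0.101,0,0,0,0,0,0.238,-0.093,0,0,0,0])

```text
t: 5.88
tool_pos: [0.5687, 0.271, 0.2337]
orientation: [-0.196, 3.134, 0.0]
force: [4.7, -3.0, 1.5]
opening: 0.0092
gripper_force: 20.0
```

```bash
python3 - <<'E'
from h import *
np.set_printoptions(precision=4,suppress=True)
s=robot.read_state();print(s["t"],w2loc(s["tool_pos"]),s["force"],s["opening"])
ims=[]
for c in("top","scene"):
    p,d,m=cam(c);W=cloud(d,m);np.savez(c+"1",p=p,W=W);ims.append(p)
    for l in["bolt_thumb","passive_grip","level"]:
        for k in robot.recognise(c,l)[:2]:
            u,v=np.round(k["uv"]).astype(int); print(c,l,round(k["confidence"],2),u,v,w2loc(W[v,u]))
a=cv2.resize(ims[0][90:240,160:310],(540,540),interpolation=3); b=cv2.resize(ims[1][140:290,190:260+5],(260,540),interpolation=3)
save("one",np.hstack([a,b]))
E
```

```text
5.875 [0.0223 0.2361 0.2337] [ 4.6749 -3.0108  1.4644] 0.00917567384830565
top bolt_thumb 0.42 239 139 [ 0.0959 -0.0196  0.0901]
top passive_grip 0.82 264 171 [-0.022  -0.0877  0.0858]
top level 0.84 360 192 [-0.129  -0.4026  0.0469]
scene bolt_thumb 0.68 369 218 [-0.2143  0.3079  0.0758]
scene bolt_thumb 0.45 235 222 [ 0.0595 -0.0401  0.0848]
scene passive_grip 0.8 236 207 [ 0.0008 -0.0786  0.088 ]
scene level 0.7 189 169 [-0.1206 -0.4     0.0491]
```

View pics/one.png

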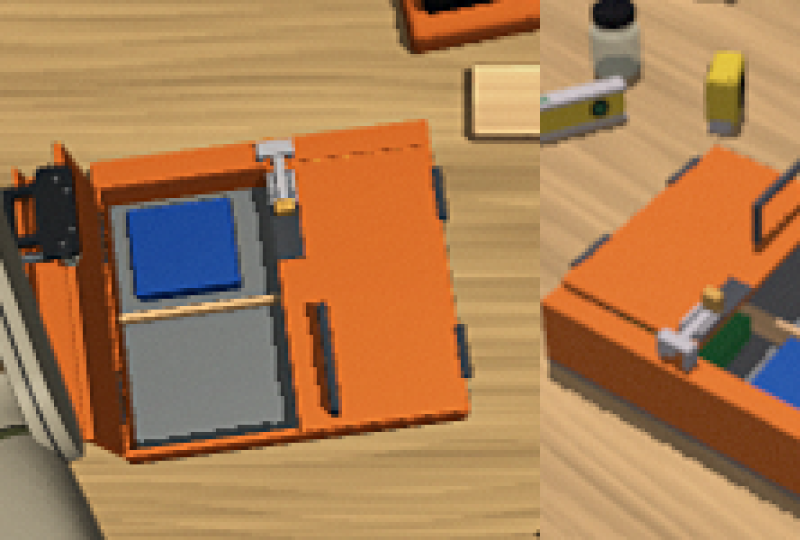

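The active leaf stands upright; the brass thumb shows at crop (286,206), just short of the keeper, on the passive leaf near its meeting edge. The near compartment is empty.

Call:
move_arm(deltas=[0,0,0,0,0,0,0.25,0,0,0,0,0,0,0.25,0,0,0,0,0,0,0.25,0,0,-0.03,0,0,0,0.25,0,0,-0.075,0,0,0,0.25,0,0,-0.075,0,0,0,0.25])

```text
t: 7.02
tool_pos: [0.57, 0.2707, 0.3137]
orientation: [-0.196, 3.128, 0.004]
force: [0.3, 0.2, -0.7]
opening: 0.023
gripper_force: 0.0
```

```bash
python3 - <<'E'
from h import *
np.set_printoptions(precision=4,suppress=True)
for c in("top","scene"):
    f=np.load(c+"1.npz");p=f["p"];W=f["W"]
    h=cv2.cvtColor(p,cv2.COLOR_RGB2HSV).astype(int)
    L=np.apply_along_axis(w2loc,2,W)
    b=(abs(L[...,0])<.12)&(abs(L[...,1]+.01)<.05)&(h[...,0]>17)&(h[...,0]<32)&(h[...,1]>100)&(L[...,2]>.08)
    P=L[b];print(c,b.sum(),np.median(P,0),P.min(0),P.max(0))
    hi=P[P[:,2]>.1];print("  top",len(hi),hi.mean(0) if len(hi) else "")
    k=(L[...,2]>.09)&(L[...,0]>.1)&(L[...,0]<.14)&(abs(L[...,1]+.01)<.05)&(h[...,1]<60);K=L[k];print("keeper",K.min(0),K.max(0),K.mean(0))
delta(loc2w([.085,-.014,.31]),YAW+np.pi/2)
E
```

```text
top 22 [ 0.0644 -0.0159  0.1056] [ 0.0601 -0.0235  0.0892] [ 0.073  -0.0087  0.1105]
  top 19 [ 0.066  -0.0158  0.1058]
keeper [ 0.1009 -0.0296  0.0901] [0.1317 0.0029 0.1028] [ 0.121  -0.0137  0.095 ]
scene 14 [ 0.0692 -0.0143  0.1049] [ 0.0616 -0.0218  0.0929] [ 0.0719 -0.01    0.1093]
  top 9 [ 0.0691 -0.0164  0.1064]
keeper [ 0.1002 -0.031   0.0902] [0.1343 0.0009 0.1017] [ 0.1229 -0.0148  0.096 ]
t 7.03 q [ 0.36  0.19  1.27  0.    1.67 -1.33] loc [0.0236 0.2356 0.3137] shift [-0.0614 -0.2496  0.0037] turn [0.0019 0.0075 0.0001]
```

Call:
move_arm(deltas=[-0.011,-0.0625,0,0,0,0,0.25,-0.022,-0.125,0,0,0,0,0.6,-0.033,-0.187,0,0,0,0,0.6,-0.044,-0.25,0.02,0,0,0,0.6,-0.044,-0.25,0.08,0,0,0,0.6,-0.044,-0.25,0.14,0,0,0,0.6,-0.044,-0.25,0.17,0,0,0,0.6,-0.044,-0.25,0.17,0,0,0,0.6,-0.044,-0.25,0.17,0,0,0,0.6])

```text
t: 8.15
tool_pos: [0.644, 0.0276, 0.1401]
orientation: [-0.197, 3.134, -0.0]
force: [-0.1, -0.0, 0.4]
opening: 0.056
gripper_force: 0.0
```

```bash
python3 -c "
from h import *
delta(loc2w([.067,-.015,.098]),YAW+np.pi/2)"
```

```text
t 8.15 q [-0.04  0.3   1.46  0.    1.38 -1.73] loc [ 0.0666 -0.0149  0.1401] shift [-0.0003 -0.0001  0.0421] turn [-0.0003  0.0017  0.0003]
```

Call:
move_arm(deltas=[0,0,0.021,0,0,0,0.6,0,0,0.042,0,0,0,0.6,0,0,0.042,0,0,0,0.4,0,0,0.042,0,0,0,0,0,0,0.042,0,0,0,0,0,0,0.042,0,0,0,0,0,0,0.042,0,0,0,0], squeeze=15)

```text
t: 9.02
tool_pos: [0.6432, 0.0264, 0.0965]
orientation: [0.196, -3.135, 0.003]
force: [0.1, -4.1, -1.2]
opening: 0.0179
gripper_force: 15.0
```

Call:
move_arm(deltas=[0.008,0,0,0,0,0,0,0.018,0,0,0,0,0,0,0.028,0,0,0,0,0,0,0.031,0,0,0,0,0,0,0.031,0,0,0,0,0,0])

```text
t: 9.65
tool_pos: [0.6137, 0.0226, 0.0969]
orientation: [-0.195, 3.132, -0.002]
force: [7.5, -4.9, -4.7]
opening: 0.0178
gripper_force: 15.0
```

```bash
python3 -c "
from h import *
s=robot.read_state();print(s['opening'],s['force'])
delta(loc2w([-.08,-.037,.2]),YAW+np.pi/2)"
```

```text
0.017847641531404293 [ 7.46079933 -4.9434641  -4.6847589 ]
t 9.65 q [-0.05  0.26  1.59 -0.    1.29 -1.74] loc [ 0.036  -0.016   0.0969] shift [ 0.1157 -0.0212 -0.1034] turn [-0.0018  0.0031 -0.0004]
```

Call:
move_arm(deltas=[0.031,0,0,0,0,0,0.45,0.0,0,0,0,0,0,0.45,0.0,0,0,0,0,0,0.45,0,0,-0.04,0,0,0,0.45,0,0,-0.1,0,0,0,0.45,0,0,-0.105,0,0,0,0.45])

```text
t: 10.4
tool_pos: [0.6154, 0.0236, 0.2081]
orientation: [-0.196, 3.126, -0.002]
force: [-0.1, -0.4, -0.4]
opening: 0.0417
gripper_force: 0.0
```

My first row wrongly repeated the 0.031 draw; it was momentary, so I'll check its effect in the picture while moving on to the passive bar.

Call:
move_arm(deltas=[0.06,-0.011,0,0,0,0,0.6,0.116,-0.021,0,0,0,0,0.6,0.116,-0.021,0,0,0,0,0.6,0.116,-0.021,0,0,0,0,0.6])

```text
t: 10.9
tool_pos: [0.5003, -0.0117, 0.2018]
orientation: [-0.196, 3.134, -0.0]
force: [1.4, 0.5, -0.3]
opening: 0.0557
gripper_force: 0.0
```

```bash
python3 - <<'E'
from h import *
np.set_printoptions(precision=4,suppress=True)
ims=[]
for c in("top","scene"):
    p,d,m=cam(c);W=cloud(d,m);ims.append(p);np.savez(c+"2",p=p,W=W)
    h=cv2.cvtColor(p,cv2.COLOR_RGB2HSV).astype(int)
    L=np.apply_along_axis(w2loc,2,W)
    b=(abs(L[...,0])<.12)&(abs(L[...,1]+.01)<.05)&(h[...,0]>17)&(h[...,0]<32)&(h[...,1]>100)&(L[...,2]>.08)&(L[...,2]<.12)
    P=L[b];print(c,b.sum(),np.median(P,0) if len(P) else "")
save("two",np.hstack([cv2.resize(ims[0][90:240,160:290],(390,450),interpolation=3),cv2.resize(ims[1][140:290,180:310],(390,450),interpolation=3)]))
delta(loc2w([-.08,-.037,.117]),YAW+np.pi/2)
E
```

```text
top 0 
scene 16 [ 0.0405 -0.0138  0.104 ]
t 11.0 q [-0.13 -0.13  1.8   0.    1.47 -1.82] loc [-0.0799 -0.0359  0.2021] shift [ 0.0002 -0.0011  0.0851] turn [-0.0002  0.0013  0.0005]
```

View pics/two.png

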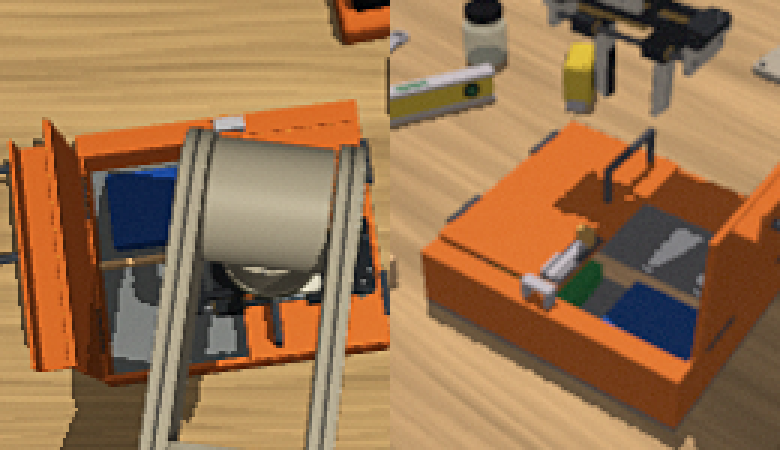

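Active leaf still upright; in the scene crop the thumb at (585,232) has moved about 29 mm towards the robot – fully drawn. Now grip the passive bar.

Call:
move_arm(deltas=[0,-0.001,0.045,0,0,0,0.6,0,-0.001,0.085,0,0,0,0.6,0,-0.001,0.085,0,0,0,0.3,0,-0.001,0.085,0,0,0,0,0,-0.001,0.085,0,0,0,0,0,-0.001,0.085,0,0,0,0,0,-0.001,0.085,0,0,0,0,0,-0.001,0.085,0,0,0,0], squeeze=20)

```text
t: 12.0
tool_pos: [0.5007, -0.0131, 0.1174]
orientation: [-0.196, 3.134, -0.001]
force: [0.1, -2.6, 3.2]
opening: 0.0089
gripper_force: 20.0
```

Call:
move_arm(deltas=[0,-0.001,-0.003,0,0,0,0,0,-0.002,-0.006,0,0,0,0,0,-0.003,-0.008,0,0,0,0,0,-0.003,-0.008,0,0,0,0])

```text
t: 12.5
tool_pos: [0.5008, -0.0157, 0.1241]
orientation: [-0.196, 3.135, 0.0]
force: [5.3, -1.6, -7.0]
opening: 0.0093
gripper_force: 20.0
```

```bash
python3 -c "
from h import *
s=robot.read_state();p=w2loc(s['tool_pos']);print(s['t'],p,s['force'],s['opening'],s['gripper_force'])
r=lambda a:np.array([-.16+.123*np.cos(a)-.046*np.sin(a),.079+.123*np.sin(a)+.046*np.cos(a)])
for d in(0,.05,.065,.15,.3,.45,.6,.75,.9,1.05,1.2,1.35,1.45,1.57,1.6,1.65):
  e=r(d)-r(.065);print(d,'dy %.4f dz %.4f'%(e[0],-e[1]))
"
```

```text
12.5 [-0.08078202 -0.03998093  0.12409562] [ 5.26604761 -1.57796698 -7.01061857] 0.0093054687571964 19.993333518505096
0 dy 0.0032 dz 0.0079
0.05 dy 0.0008 dz 0.0018
0.065 dy 0.0000 dz -0.0000
0.15 dy -0.0050 dz -0.0100
0.3 dy -0.0158 dz -0.0264
0.45 dy -0.0290 dz -0.0410
0.6 dy -0.0442 dz -0.0535
0.75 dy -0.0611 dz -0.0636
0.9 dy -0.0793 dz -0.0711
1.05 dy -0.0985 dz -0.0757
1.2 dy -0.1181 dz -0.0774
1.35 dy -0.1377 dz -0.0762
1.45 dy -0.1506 dz -0.0738
1.57 dy -0.1657 dz -0.0691
1.6 dy -0.1693 dz -0.0677
1.65 dy -0.1753 dz -0.0651
```

Call:
move_arm(deltas=[0,-0.005,-0.01,0,0,0,0,0,-0.016,-0.0265,0,0,0,0,0,-0.029,-0.041,0,0,0,0,0,-0.044,-0.0535,0,0,0,0,0,-0.061,-0.0635,0,0,0,0,0,-0.079,-0.071,0,0,0,0,0,-0.0985,-0.0755,0,0,0,0,0,-0.118,-0.0775,0,0,0,0,0,-0.138,-0.076,0,0,0,0,0,-0.154,-0.073,0,0,0,0,0,-0.169,-0.068,0,0,0,0,0,-0.169,-0.068,0,0,0,0])

```text
t: 14.0
tool_pos: [0.5222, -0.1844, 0.1928]
orientation: [-0.195, 3.134, -0.002]
force: [4.3, -2.9, 0.1]
opening: 0.0093
gripper_force: 20.0
```

Call:
move_arm(deltas=[0,0,0,0,0,0,0.25,0,0,0,0,0,0,0.25,0,0,0,0,0,0,0.25,0,0,-0.03,0,0,0,0.25,0,0,-0.085,0,0,0,0.25,0,0,-0.1,0,0,0,0.25])

```text
t: 14.75
tool_pos: [0.5229, -0.1837, 0.2971]
orientation: [-0.197, 3.13, -0.005]
force: [1.0, -0.2, -1.2]
opening: 0.0232
gripper_force: 0.0
```

```bash
python3 - <<'E'
from h import *
np.set_printoptions(precision=4,suppress=True)
ims=[]
for c in("top","scene"):
    p,d,m=cam(c);W=cloud(d,m);ims.append(p);np.savez(c+"3",p=p,W=W)
    x,y,z=W[...,0],W[...,1],W[...,2];q=p.astype(int)
    lv=(x>.35)&(x<.68)&(y>-.5)&(y<-.28)&(z>.037)&(z<.055)&~((q[...,0]<90)&(q[...,1]<90))
    n,l,st,ce=cv2.connectedComponentsWithStats(lv.astype(np.uint8)); k=1+np.argmax(st[1:,4]); B=W[l==k]
    print("level",cv2.minAreaRect(B[:,:2].astype(np.float32)),np.median(B,0),st[k])
save("three",np.hstack([cv2.resize(ims[0][90:240,150:300],(400,400),interpolation=3),cv2.resize(ims[1][130:280,170:320],(400,400),interpolation=3)]))
delta([.5075,-.389,.3],np.radians(66.5))
E
```

```text
level ((0.508433997631073, -0.3882114589214325), (0.025592327117919922, 0.2312336415052414), 65.9178695678711) [ 0.5057 -0.3882  0.044 ] [346 158  31  64 470]
level ((0.5161454677581787, -0.3958178460597992), (0.030531976372003555, 0.21425174176692963), 67.31471252441406) [ 0.535  -0.4021  0.0449] [158 162  52  17 205]
t 14.85 q [-0.43 -0.02  1.52  0.    1.63 -2.13] loc [-0.0802 -0.2092  0.295 ] shift [ 0.0406 -0.2019 -0.0047] turn [-0.0011  0.0039  0.5356]
```

View pics/three.png

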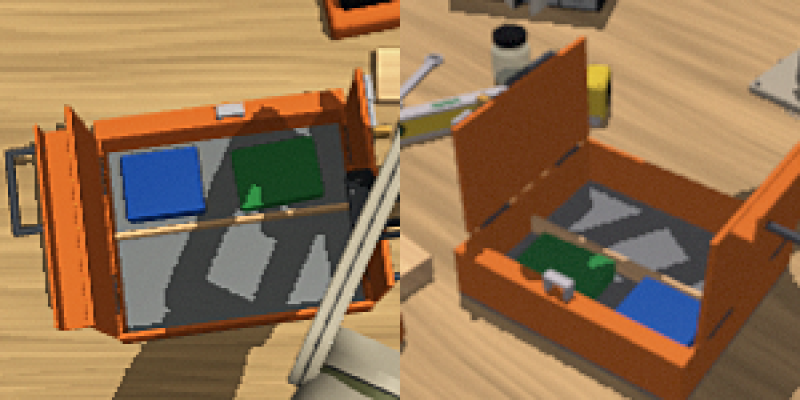

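Both leaves stand upright and the compartment is clear. Now the level.

Call:
move_arm(deltas=[0.01,-0.05,0,0,0,0.136,0.7,0.02,-0.1,0,0,0,0.272,0.7,0.03,-0.151,0,0,0,0.408,0.7,0.04,-0.201,0,0,0,0.544,0.7,0.04,-0.201,0.05,0,0,0.544,0.7,0.04,-0.201,0.11,0,0,0.544,0.7,0.04,-0.201,0.17,0,0,0.544,0.7,0.04,-0.201,0.2,0,0,0.544,0.7,0.04,-0.201,0.2,0,0,0.544,0.7,0.04,-0.201,0.2,0,0,0.544,0.7])

```text
t: 16.1
tool_pos: [0.5073, -0.3879, 0.0933]
orientation: [0.653, 3.073, -0.0]
force: [1.0, -0.6, 0.6]
opening: 0.0652
gripper_force: 0.0
```

```bash
python3 -c "
from h import *
delta([.5083,-.3885,.023],1.152)"
```

```text
t 16.1 q [-0.73  0.33  1.51 -0.    1.3  -1.89] loc [-0.1208 -0.41    0.0933] shift [-0.0012 -0.0001  0.0703] turn [-0.0002  0.0005  0.0001]
```

Call:
move_arm(deltas=[-0.001,0,0.035,0,0,0,0.7,-0.001,0,0.07,0,0,0,0.7,-0.001,0,0.07,0,0,0,0.7,-0.001,0,0.07,0,0,0,0,-0.001,0,0.07,0,0,0,0,-0.001,0,0.07,0,0,0,0,-0.001,0,0.07,0,0,0,0,-0.001,0,0.07,0,0,0,0], squeeze=25)

```text
t: 17.1
tool_pos: [0.5081, -0.3888, 0.0233]
orientation: [0.653, 3.072, -0.002]
force: [-1.6, -1.5, 2.2]
opening: 0.024
gripper_force: 25.0
```

Call:
move_arm(deltas=[0,0,-0.04,0,0,0,0,0,0,-0.1,0,0,0,0,0,0,-0.16,0,0,0,0,0,0,-0.22,0,0,0,0,0,0,-0.28,0,0,0,0,0,0,-0.3,0,0,0,0,0,0,-0.3,0,0,0,0])

```text
t: 17.98
tool_pos: [0.5083, -0.3884, 0.3231]
orientation: [0.653, 3.072, -0.001]
force: [0.1, 0.3, -3.9]
opening: 0.024
gripper_force: 25.0
```

```bash
python3 -c "
from h import *
s=robot.read_state();print(s['opening'],s['gripper_force'],s['force'])
delta(loc2w([-.0695,0,.32]),YAW)"
```

```text
0.0239559679864375 24.99745935201645 [ 0.08356912  0.30667768 -3.91907901]
t 17.98 q [-0.73  0.22  1.22  0.    1.7  -1.88] loc [-0.1198 -0.4107  0.3231] shift [0.1694 0.3775 0.0027] turn [4.000e-04 1.600e-03 1.027e+00]
```

Call:
move_arm(deltas=[0.0215,0.0475,0,0,0,0.128,0,0.0425,0.0945,0,0,0,0.257,0,0.0635,0.1415,0,0,0,0.385,0,0.085,0.189,0,0,0,0.514,0,0.106,0.236,0,0,0,0.642,0,0.127,0.283,0,0,0,0.77,0,0.1485,0.3305,0,0,0,0.9,0,0.1695,0.3775,0,0,0,1.027,0,0.1695,0.3775,0,0,0,1.027,0,0.1695,0.3775,0,0,0,1.027,0])

```text
t: 19.23
tool_pos: [0.5057, 0.0255, 0.3197]
orientation: [-2.074, -2.356, 0.005]
force: [0.2, 0.3, -3.3]
opening: 0.0238
gripper_force: 25.0
```

```bash
python3 -c "
from h import *
p,d,m=cam('scene');q,_,_=cam('top');save('four',np.hstack([cv2.resize(q[70:270,130:330],(400,400),interpolation=3),cv2.resize(p[60:300,120:360],(400,400))]))
delta(loc2w([-.0695,0,.0293]),YAW)"
```

```text
t 19.32 q [-0.05 -0.14  1.59 -0.    1.69 -0.18] loc [-0.0705 -0.0006  0.3209] shift [0.0006 0.0018 0.2916] turn [-0.0027 -0.0001 -0.0003]
```

View pics/four.png

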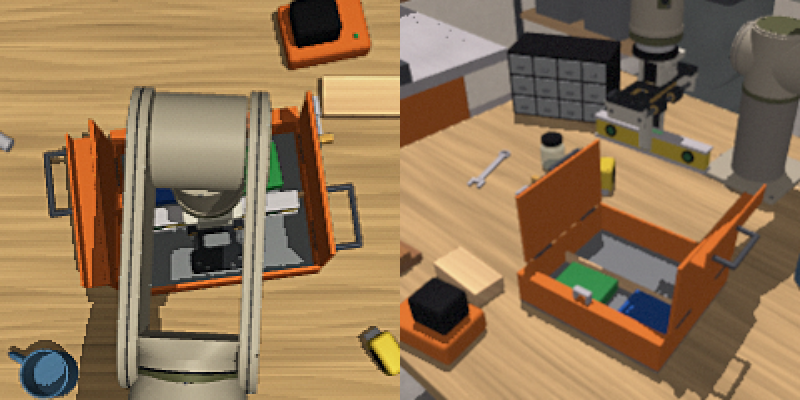

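The level is held straight, lengthwise across the locker between the open leaves. Lowering it.

Call:
move_arm(deltas=[0,0.001,0.04,0,0,0,0,0,0.001,0.095,0,0,0,0,0,0.001,0.15,0,0,0,0,0,0.001,0.2,0,0,0,0,0,0.001,0.24,0,0,0,0,0,0.001,0.265,0,0,0,0,0,0.001,0.28,0,0,0,0,0,0.001,0.28,0,0,0,0,0,0.001,0.28,0,0,0,0])

```text
t: 20.45
tool_pos: [0.5087, 0.0254, 0.0439]
orientation: [2.078, 2.354, 0.002]
force: [-0.1, 0.1, -2.4]
opening: 0.0237
gripper_force: 25.0
```

```bash
python3 -c "
from h import *
print(robot.read_state()['force'])
delta(loc2w([-.0695,0,.0293]),YAW)"
```

```text
[-0.10881751  0.14848612 -2.427999  ]
t 20.45 q [-0.05  0.06  1.92 -0.    1.16 -0.18] loc [-0.0679 -0.0002  0.0439] shift [ 0.0002 -0.0016  0.0146] turn [ 0.0019  0.0004 -0.0004]
```

Call:
move_arm(deltas=[0,0,0.006,0,0,0,0,0,0,0.011,0,0,0,0,0,0,0.013,0,0,0,0,0,0,0.0145,0,0,0,0,0,0,0.0145,0,0,0,0])

```text
t: 21.08
tool_pos: [0.5075, 0.0259, 0.0292]
orientation: [-2.078, -2.356, 0.001]
force: [-7.9, 0.6, 11.0]
opening: 0.0238
gripper_force: 25.0
```

Call:
move_arm(deltas=[0,0,-0.0005,0,0,0,0,0,0,-0.0005,0,0,0,0.45,0,0,-0.0005,0,0,0,0.45,0,0,-0.0005,0,0,0,0.45,0,0,-0.03,0,0,0,0.45,0,0,-0.08,0,0,0,0.45,0,0,-0.14,0,0,0,0.45,0,0,-0.2,0,0,0,0.45,0,0,-0.26,0,0,0,0.45,0,0,-0.3,0,0,0,0.45,0,0,-0.3,0,0,0,0.45,0,0,-0.3,0,0,0,0.45])

```text
t: 22.58
tool_pos: [0.5074, 0.0258, 0.3273]
orientation: [-2.078, -2.355, 0.001]
force: [1.3, 0.2, -0.7]
opening: 0.0422
gripper_force: 0.0
```

```bash
python3 - <<'E'
from h import *
np.set_printoptions(precision=4,suppress=True)
ims=[]
for c in("top","scene"):
    p,d,m=cam(c);W=cloud(d,m);ims.append(p)
    for l in["level","bit_case","hammer","mug","screw_jar","offcut","tape_measure","screwdriver","wrench"]:
        for k in robot.recognise(c,l)[:1]:
            u,v=np.round(k["uv"]).astype(int); print(c,l,round(k["confidence"],2),u,v,W[v,u],w2loc(W[v,u]) if l=="level" else "")
    L=np.apply_along_axis(w2loc,2,W)
    o=(p[...,0]>130)&(p[...,2]<90)&(p[...,1]<130)
    for s in(1,-1):
        b=o&(abs(L[...,1]*s-.165)<.06)&(L[...,2]>.11)&(L[...,2]<.225)&(abs(L[...,0]+.01)<.12)
        if b.sum()>20: print("leaf",s,b.sum(),"slope dy/dz",np.polyfit(L[b][:,2],L[b][:,1]*s,1))
save("five",np.hstack([cv2.resize(ims[0][70:270,130:330],(400,400),interpolation=3),cv2.resize(ims[1][60:300,120:360],(400,400))]))
print(robot.read_state()["t"],robot.read_state()["tool_pos"])
E
```

```text
top level 0.69 224 191 [0.5044 0.0785 0.0511] [-0.0655  0.0531  0.0511]
top bit_case 0.51 268 157 [ 0.6229 -0.0714  0.0402] 
top hammer 0.93 106 159 [0.6249 0.4938 0.0206] 
top screw_jar 0.96 373 236 [ 0.3478 -0.4084  0.0841] 
top offcut 0.65 310 119 [ 0.7597 -0.2206  0.0348] 
top tape_measure 0.78 320 247 [ 0.3146 -0.2373  0.0635] 
top screwdriver 0.76 116 227 [0.3875 0.4483 0.0214] 
top wrench 0.86 397 203 [ 0.4651 -0.5223  0.    ] 
leaf -1 35 slope dy/dz [-2.3542  0.6881]
scene level 0.92 260 214 [0.52   0.0063 0.0425] [-0.0591 -0.0205  0.0425]
scene bit_case 0.89 234 227 [ 0.6259 -0.0173  0.041 ] 
scene hammer 0.6 361 325 [0.6606 0.4686 0.0204] 
scene mug 0.84 370 221 [0.3236 0.3183 0.0648] 
scene screw_jar 0.71 208 150 [ 0.3681 -0.4124  0.0622] 
scene offcut 0.76 162 223 [ 0.7683 -0.2148  0.0362] 
scene tape_measure 0.67 241 161 [ 0.3403 -0.2465  0.0647] 
scene screwdriver 0.61 398 262 [0.395  0.456  0.0269] 
scene wrench 0.68 174 161 [ 0.4711 -0.5228  0.0079] 
23.575 [0.5076 0.0258 0.3282]
```

View pics/five.png

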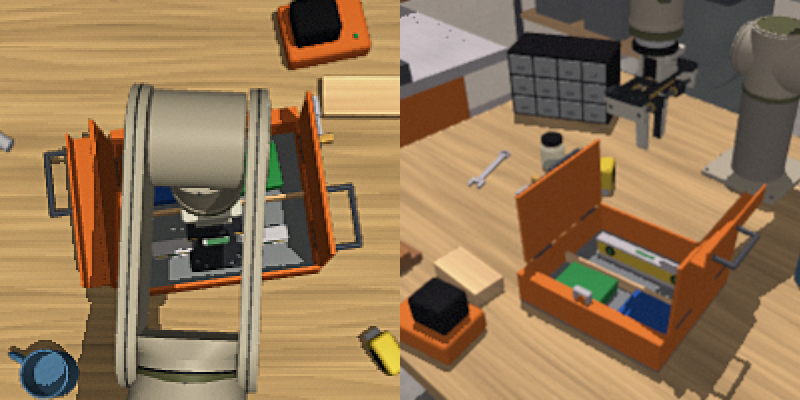

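The level stands on its base in the near compartment (scene crop about (640,258), top at z 0.051). Both leaves are upright and the other things are where they were. Handing in.

```bash
python3 -c "
from plant import robot
print(robot.close_job())"
```

```text
the job is handed in; nothing more can be done
None
```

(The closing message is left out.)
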